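# Clamp the glass panel to the click

## Robot

A 6-joint arm with a two-finger parallel gripper is mounted at the origin on the work surface. World frame = base frame: x ahead of the robot, y to its left, z up, the work surface at z = 0. Lengths are in m, angles in rad, forces in N, time in s.
With the tool pointing down it reaches from about 0.35 to 0.875 m from the base axis. Payload 4.2 kg.
Tool frame: the origin (TCP) lies at the very end of the fingers, on their centre line; the grasp point (between the pads) lies 19 mm behind it; z points along the fingers, y is the line along which they close (so a half turn about z gives the same grasp; the last joint's range is limited). The gripper opens to 85 mm and grips with 20 to 120 N. Pads are 22 mm wide; open, the fingers measure 114 mm over their backs; the gripper's body (76 mm by 85 mm) begins 54 mm behind the grasp point. The pads swing forward as they close: fully open they stand 13 mm farther back than shut.
Start: joints at [-0.841, 0.385, 0.008, 0, -1.194, -0.259], TCP at [0.284, -0.557, 0.231] pointing down, gripper open.
Joint ranges: [-3.14, 3.14], [-1.21, 2.06], [-1.07, 1.41], [-3.16, 2.05], [-2.99, -0.16], [-3.1, 3.1]. Speed limits (rad/s): [2.79, 2.79, 3.14, 3.14, 3.14, 3.14].

## Interface

Orientations are given as a rotation vector (axis times angle).
In Python, from station import robot, cams, order gives the robot as it stands. The module is installed in compiled form; this text tells all that it offers.
- The arm moves only by the shell command python3 -m crank 'ROWS' [OPENING]. ROWS is JSON, a list of rows, each an object of numbers: "x", "y", "z": the shift along the tool's x, y, z in m; "yaw": the turn about the tool's z in units of 8 degrees (1.0 is 8 degrees). In form: [{"x": .., "y": .., "z": .., "yaw": ..}, ...]. A call has 1 to 20 rows; each row is the pose to reach, as a shift and turn from the pose commanded when the call began, along the tool's axes at that moment; what a row does not reach only later rows make up. A row lasts 1/10 s, in which the tool goes at most 50 mm and 8.59 degrees, less where a joint would pass 70% of its speed; a pose out of reach is approached as far as the arm can. A call with a gripper value outside its range is refused whole. OPENING is the finger opening in m, from 0 to 0.0854, set as the call begins (- or left out, the last holds). The fingers move at their own pace and stop on an object; the grip force is fixed at half the most. Time passes only in rows, so rows that repeat a pose let the fingers close. It gives the time, the measured TCP pose, the force, the opening and the grip force at its end, in the units of the state.
- robot.get_state(): the state, without advancing time (a new reading comes with each control period).
- cams.grab_frame(name): name is "scene" or "side" or "wrist"; returns the picture (480x640x3 uint8, blue, green, red); there is no depth.
- cams.get_calibration(name): a dict with "K" (3x3 intrinsics, pixels), "R" (3x3) and "t" (3): a world point X has camera coordinates R X + t. Camera axes: x right, y down, z forward; pixel columns grow to the right and rows downward; lengths in m; the calibration is good to about 2 mm. A picture is of the moment at which its call begins: read the wrist's pose just before it. get_calibration takes no time and is no camera call; for the wrist camera it gives the pose at the moment of the call.
- order.job_done(): hands the job in; it is judged then, once.
The state is a dict: "t": time; "joint_positions": joint angles; "dq": joint speeds; "joint_torque": joint torques, N m; "ee_pos": TCP position; "eef_rot": TCP orientation; "ft_force": force on the tool from outside, world axes, zero at the start; "ft_torque": the same for the moment, N m; "width": finger opening in m; "gripper_force": force on a finger pad.
Only numpy, scipy, OpenCV 4.12 (cv2) and the standard library are available. Lean on these libraries where they do the work, as an engineer would, in place of code of your own. Each camera call takes 0.05 s, during which the arm holds its last target. There are 200 camera calls.

## Task

Two small screw presses hold glued glass panels on the bench. Tighten the one that carries the click wrench (round rubber grip, a flat pointer lying along the handle from its head): pull the wrench clockwise, seen from above, until its handle breaks away from the pointer with a click, then stop at once, before it reaches its limit. Let go so that the handle springs back into line, leave the nut tight, and do not move the plain flat spanner on the other press.

Things in the scene. Friction and masses are not known exactly. Their poses are not given: they have to be found in the camera images.
- wrench_grip (a point): Middle of the click wrench's round black rubber grip: 26 mm diameter, 116 mm long, level, its axis 108 mm above the bench; the bare tube before it is 18 mm thick. The wrench is captive on its nut. x axis: along the handle towards the nut; z up. The nut's vertical axis lies 185 mm along +x from here. Press round the nut: 150 mm square; flat pointer, 100 mm long from the nut, top at 126 mm.
- nut (a joint): Turn of the nut and wrench head, rad, growing clockwise seen from above: 0 is fully tight (a firm stop); it starts between -0.7 and -0.35. Running it down takes about 3 N at the grip; it stays where it is left. Pushing the handle anticlockwise unscrews it.
- click (a joint): Angle of the handle past the pointer on the wrench head, about the nut's axis, rad: 0 in line, growing clockwise from above, limit 0.32. A spring holds it in line until the nut is tight and about 12 N pulls sideways on the grip; then it breaks over and resistance falls (9 N at 0.1, 6 N at 0.2). Past 0.1 (6 deg) it has clicked; past 0.26 (15 deg, 48 mm at the grip) is too far. Springs back when let go.
- spanner_grip (a point): Bystander: a point on the shank of the plain flat steel spanner on the other press, 140 mm from that nut's axis; x axis along the shank towards the nut. Shank 20 mm wide, 8 mm thick, 108 mm above the bench, 215 mm long from the nut. Turns easily; leave it as it is.

How it is judged:
On the way:
1. the nut is tight and the handle has broken over (more than 0.1 rad past the pointer) (value of joint click above 0.1 rad and value of joint nut above -0.06 rad), for 0.05 s.
At the end, for the whole second after the job is handed in: After the click the handle is back in line with the pointer (within 0.05 rad), the nut is still tight (within 0.12 rad of its stop) and the plain spanner is within 20 mm of where it was (value of joint click below 0.05 rad and value of joint nut above -0.12 rad and distance of spanner_grip from where it was at the start of the episode below 0.02 m); the robot touches nothing.
It fails at once if the wrench is pulled on after the click (handle more than 0.26 rad, 15 degrees, past the pointer) (value of joint click above 0.26 rad).
It fails at once if the plain spanner is moved by more than 20 mm (distance of spanner_grip from where it was at the start of the episode above 0.02 m).
It also fails if it takes over 32 s, if anything falls off the work surface, if the arm or the gripper's body presses on something with over 40 N, if the wrist force passes 120 N, or if a joint passes its speed limit or range.

## Working session

There is one attempt and no reset: what is moved stays moved. The work goes in short steps, Python scripts to look and compute and a shell command to move; the robot and the scene stay as the last step left them, time stands still between calls to the robot, and variables do not carry over. Pictures are saved under pics/ and viewed, at most 10 in all, crops included, and the job is handed in when it is done.

```bash
mkdir -p pics
python3 - <<'E'
from station import robot,cams
import cv2,numpy as np
s=robot.get_state();print(s)
for n in("scene","side"):
    f=cams.grab_frame(n);cv2.imwrite(f"pics/{n}0.png",f);c=cams.get_calibration(n);print(n,c)
E
```

```text
{'t': 0.0, 'joint_positions': array([-8.41405586e-01,  3.85545676e-01,  6.61960038e-03, -4.52288512e-04,
       -1.19398750e+00, -2.58563299e-01]), 'dq': array([-0.00029195,  0.00102098, -0.00091757, -0.00070241, -0.00093118,
        0.00118883]), 'joint_torque': array([-4.00408112e-06, -3.92290664e+01,  1.88404101e+01,  4.18617994e+00,
       -4.60229086e-03, -7.52818949e-06]), 'ee_pos': array([ 0.28323832, -0.5564873 ,  0.23023264]), 'eef_rot': array([ 0.73235873, -3.05438425, -0.00324061]), 'ft_force': array([ 0.27674489, -0.62233627,  0.02044928]), 'ft_torque': array([-0.00854315,  0.04247063, -0.00089262]), 'gripper_force': 0.0, 'width': 0.08524867497338978}
scene {'K': array([[515.88274392,   0.        , 319.89290924],
       [  0.        , 515.88274392, 248.78420334],
       [  0.        ,   0.        ,   1.        ]]), 'R': array([[ 0.24213835,  0.97005154,  0.01920995],
       [ 0.64501334, -0.14615074, -0.75006517],
       [-0.72479433,  0.19401022, -0.66108488]]), 't': array([-0.17931604, -0.25615466,  1.36331455])}
side {'K': array([[551.33989127,   0.        , 316.27729904],
       [  0.        , 551.33989127, 247.24128729],
       [  0.        ,   0.        ,   1.        ]]), 'R': array([[-0.77258685, -0.6348952 , -0.00419945],
       [-0.35691911,  0.43977642, -0.82413922],
       [ 0.52508886, -0.63522026, -0.56637171]]), 't': array([0.47393289, 0.30906135, 0.70358003])}
```

View pics/scene0.png

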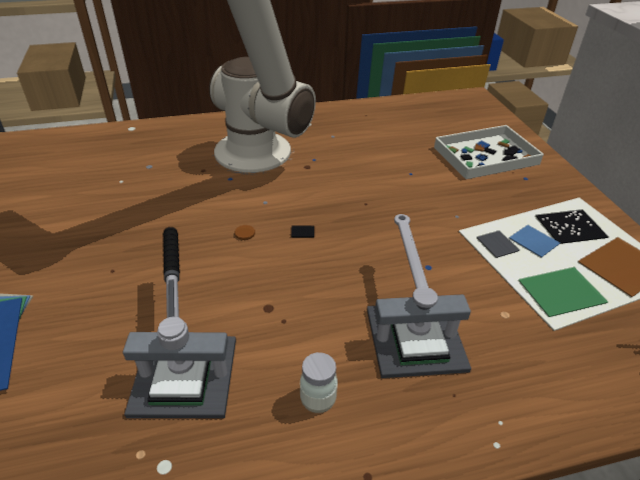

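View pics/side0.png

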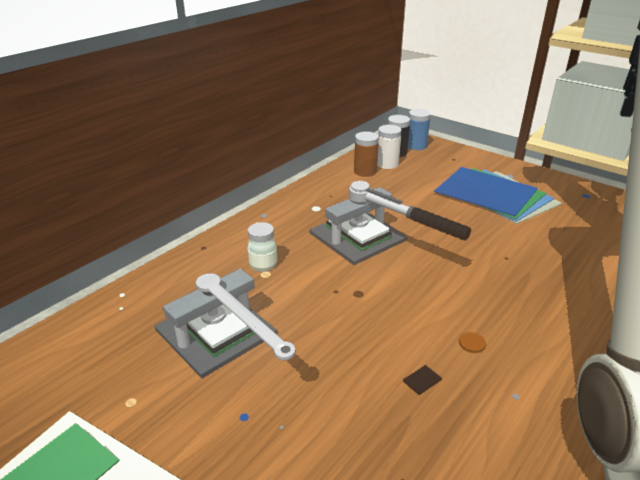

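The scene view shows the click wrench at left, with its grip from about (171,230) to (173,278) and its nut at (173,328). The plain spanner is at right, with its nut at (425,297). In the side view the grip runs from (411,214) to (468,233) and the nut is at (360,190).

```bash
cat > h.py <<'E'
import numpy as np,cv2
from station import robot,cams
def ray(c,uv,z):
    d=c["R"].T@np.linalg.solve(c["K"],[uv[0],uv[1],1.]);o=-c["R"].T@c["t"]
    return o+d*(z-o[2])/d[2]
def grip(img,roi):
    x0,y0,x1,y1=roi;m=np.zeros(img.shape[:2],np.uint8);m[y0:y1,x0:x1]=(img[y0:y1,x0:x1].max(2)<55)*255
    n,l,st,ce=cv2.connectedComponentsWithStats(m);k=1+np.argmax(st[1:,4]);return ce[k],st[k]
E
python3 - <<'E'
from h import *
for n,roi,nut in(("scene",(150,215,195,290),(173,324)),("side",(400,200,480,245),(360,187))):
    im=cv2.imread(f"pics/{n}0.png");c=cams.get_calibration(n);g,st=grip(im,roi)
    G=ray(c,g,.108);N=ray(c,nut,.13);d=N-G
    print(n,g,st,G,N,np.hypot(*d[:2]),np.degrees(np.arctan2(d[1],d[0])))
s=robot.get_state()
from scipy.spatial.transform import Rotation as R
print(R.from_rotvec(s["eef_rot"]).as_matrix().round(3))
E
```

```text
scene [170.40769231 250.22769231] [163 227  17  54 650] [ 0.47972095 -0.20707994  0.108     ] [ 0.67141197 -0.20570804  0.13      ] 0.19169592891299955 0.4100479069464626Traceback (most recent call last):
  File "<stdin>", line 3, in <module>
  File "h.py", line 8, in grip
    n,l,st,ce=cv2.connectedComponentsWithStats(m);k=1+np.argmax(st[1:,4]);return ce[k],st[k]
                                                      ~~~~~~~~~^^^^^^^^^^
    return _wrapfunc(a, 'argmax', axis=axis, out=out, **kwds)
    return bound(*args, **kwds)
ValueError: attempt to get argmax of an empty sequence
```

Run:
```python
from h import *
from scipy.spatial.transform import Rotation as R
s=robot.get_state();M=R.from_rotvec(s["eef_rot"]).as_matrix();print(M.round(3))
c=cams.get_calibration("side")
for uv in((468,232),(411,214),(438,222),(360,187),(285,350),(208,281)):print("side",uv,ray(c,uv,.13 if uv[0]==360 else .108))
c=cams.get_calibration("scene")
for uv in((171,231),(173,276),(402,218),(425,297)):print("scene",uv,ray(c,uv,.108))
G=np.array([.485,-.207]);p=s["ee_pos"]
d=M.T@np.r_[G-p[:2],.18-p[2]];print("tool shift to above grip",d, "tool y angle",np.degrees(np.arctan2(M[1,1],M[0,1])))
```

```text
[[-0.891 -0.453 -0.001]
 [-0.453  0.891  0.002]
 [ 0.     0.002 -1.   ]]
side (468, 232) [ 0.43081586 -0.21387221  0.108     ]
side (411, 214) [ 0.54472023 -0.20327522  0.108     ]
side (438, 222) [ 0.49022159 -0.21008353  0.108     ]
side (360, 187) [ 0.66103603 -0.19640671  0.13      ]
side (285, 350) [0.48897343 0.21867267 0.108     ]
side (208, 281) [0.68881109 0.18233147 0.108     ]
scene (171, 231) [ 0.42599225 -0.2043429   0.108     ]
scene (173, 276) [ 0.54630505 -0.20497149  0.108     ]
scene (402, 218) [0.48228935 0.22407438 0.108     ]
scene (425, 297) [0.68537315 0.18623332 0.108     ]
tool shift to above grip [-0.33829943  0.21994382  0.05073359] tool y angle 116.9678820998961
```

```bash
python3 -m crank '[{"x":-0.03,"y":0.02,"z":0.0,"yaw":0.3},{"x":-0.06,"y":0.04,"z":0.0,"yaw":0.6},{"x":-0.09,"y":0.06,"z":0.01,"yaw":0.9},{"x":-0.12,"y":0.08,"z":0.01,"yaw":1.2},{"x":-0.15,"y":0.10,"z":0.01,"yaw":1.5},{"x":-0.18,"y":0.12,"z":0.02,"yaw":1.8},{"x":-0.21,"y":0.14,"z":0.02,"yaw":2.1},{"x":-0.24,"y":0.16,"z":0.02,"yaw":2.4},{"x":-0.27,"y":0.18,"z":0.02,"yaw":2.7},{"x":-0.30,"y":0.20,"z":0.02,"yaw":3.0},{"x":-0.33,"y":0.22,"z":0.02,"yaw":3.1},{"x":-0.339,"y":0.22,"z":0.02,"yaw":3.1},{"x":-0.339,"y":0.22,"z":0.02,"yaw":3.1},{"x":-0.339,"y":0.22,"z":0.02,"yaw":3.1}]' -
python3 - <<'E'
from h import *
s=robot.get_state();c=cams.get_calibration("wrist");f=cams.grab_frame("wrist");cv2.imwrite("pics/w1.png",f);np.savez("w1.npz",**c)
print(s["ee_pos"],s["eef_rot"],c)
E
```

```text
t: 1.5
ee_pos: [0.4853, -0.2076, 0.2109]
eef_rot: [0.059, -3.14, -0.0]
ft_force: [-0.6, -0.1, 0.3]
width: 0.085
gripper_force: 0.0
[ 0.48532049 -0.20755145  0.21089164] [ 5.91004683e-02 -3.13985465e+00 -3.18546971e-04] {'K': array([[422.90348128,   0.        , 318.28145365],
       [  0.        , 422.90348128, 241.82401779],
       [  0.        ,   0.        ,   1.        ]]), 'R': array([[-0.03690741,  0.99931697,  0.00185299],
       [ 0.94620931,  0.03434944,  0.32172669],
       [ 0.32144329,  0.01362742, -0.94683077]]), 't': array([ 0.22590409, -0.48756411,  0.20854915])}
```

View pics/w1.png

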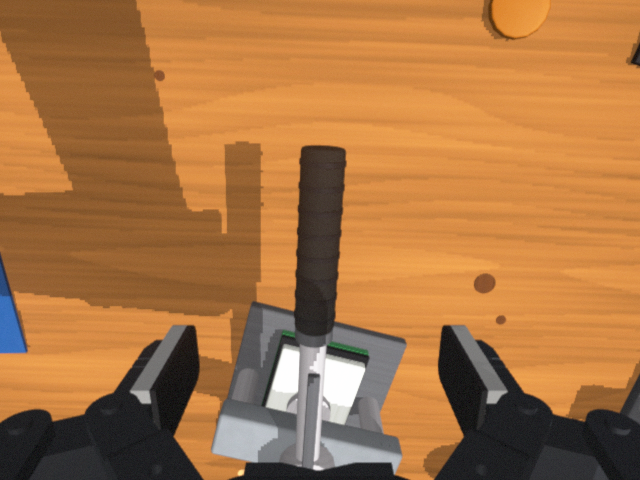

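The wrist view shows the handle centred between the open fingers: grip from (323,150) to (314,335), pointer from (314,375) towards the nut at about (313,462).

Run:
```python
from h import *
c=dict(np.load("w1.npz"))
a,b=ray(c,(323,152),.108),ray(c,(314.5,335),.108);d=(b-a)[:2];L=np.hypot(*d)
u=d/L;print(a,b,L,"ang",np.degrees(np.arctan2(u[1],u[0])))
g=(a+b)[:2]/2;n=g+.185*u;print("grip",g,"nut",n)
# arc of the grip, tangent +y
for th in(0,.35,.7,.85):
    r=g-n;C,S=np.cos(-th),np.sin(-th);print(th,n+np.array([[C,-S],[S,C]])@r)
```

```text
[ 0.43172092 -0.20760956  0.108     ] [ 0.5514918  -0.20840256  0.108     ] 0.11977350403270394 ang -0.37934805877898053
grip [ 0.49160636 -0.20800606] nut [ 0.6766023  -0.20923091]
0 [ 0.49160636 -0.20800606]
0.35 [ 0.50324216 -0.14464562]
0.7 [ 0.53589867 -0.08911643]
0.85 [ 0.5554283 -0.0694387]
```

```bash
python3 -m crank '[{"x":0,"y":0,"z":0.03,"yaw":0},{"x":0,"y":0,"z":0.06,"yaw":0},{"x":0,"y":0,"z":0.09,"yaw":0},{"x":0,"y":0,"z":0.115,"yaw":0},{"x":0,"y":0,"z":0.127,"yaw":0},{"x":0,"y":0,"z":0.127,"yaw":0}]' - && python3 -m crank '[{"x":0,"y":0,"z":0,"yaw":0},{"x":0,"y":0,"z":0,"yaw":0},{"x":0,"y":0,"z":0,"yaw":0},{"x":0,"y":0,"z":0,"yaw":0},{"x":0,"y":0,"z":0,"yaw":0}]' 0.04
python3 - <<'E'
import numpy as np
for t in np.arange(0,1.11,.05):
    dx,dy=.185*(1-np.cos(t)),.185*np.sin(t);print(f"{t:.2f} x{-dx-.038*dy:.4f} y{dy-.038*dx:.4f} yaw{np.degrees(t)/8:.2f}")
E
```

```text
t: 2.15
ee_pos: [0.4843, -0.2078, 0.0829]
eef_rot: [0.057, -3.137, -0.001]
ft_force: [-0.4, -0.2, 0.4]
width: 0.0852
gripper_force: 0.0
t: 2.65
ee_pos: [0.4861, -0.2071, 0.0849]
eef_rot: [-0.06, 3.14, -0.0]
ft_force: [-0.6, -0.3, 0.1]
width: 0.0398
gripper_force: 0.0
0.00 x-0.0000 y0.0000 yaw0.00
0.05 x-0.0006 y0.0092 yaw0.36
0.10 x-0.0016 y0.0184 yaw0.72
0.15 x-0.0031 y0.0276 yaw1.07
0.20 x-0.0051 y0.0366 yaw1.43
0.25 x-0.0075 y0.0456 yaw1.79
0.30 x-0.0103 y0.0544 yaw2.15
0.35 x-0.0136 y0.0630 yaw2.51
0.40 x-0.0173 y0.0715 yaw2.86
0.45 x-0.0215 y0.0798 yaw3.22
0.50 x-0.0260 y0.0878 yaw3.58
0.55 x-0.0310 y0.0957 yaw3.94
0.60 x-0.0363 y0.1032 yaw4.30
0.65 x-0.0420 y0.1105 yaw4.66
0.70 x-0.0480 y0.1175 yaw5.01
0.75 x-0.0544 y0.1242 yaw5.37
0.80 x-0.0612 y0.1306 yaw5.73
0.85 x-0.0682 y0.1366 yaw6.09
0.90 x-0.0755 y0.1423 yaw6.45
0.95 x-0.0831 y0.1475 yaw6.80
1.00 x-0.0910 y0.1524 yaw7.16
1.05 x-0.0990 y0.1569 yaw7.52
1.10 x-0.1073 y0.1610 yaw7.88
```

```bash
python3 -m crank '[{"x":-0.0003,"y":0.0046,"z":0,"yaw":0.18},{"x":-0.0006,"y":0.0092,"z":0,"yaw":0.36},{"x":-0.0016,"y":0.0184,"z":0,"yaw":0.72},{"x":-0.0031,"y":0.0276,"z":0,"yaw":1.07},{"x":-0.0051,"y":0.0366,"z":0,"yaw":1.43},{"x":-0.0075,"y":0.0456,"z":0,"yaw":1.79},{"x":-0.0103,"y":0.0544,"z":0,"yaw":2.15},{"x":-0.0103,"y":0.0544,"z":0,"yaw":2.15},{"x":-0.0103,"y":0.0544,"z":0,"yaw":2.15}]' -
```

```text
t: 3.55
ee_pos: [0.494, -0.1523, 0.0844]
eef_rot: [-0.409, -3.115, -0.0]
ft_force: [-0.0, -0.6, -0.3]
width: 0.0399
gripper_force: 0.0
```

```bash
python3 -m crank '[{"x":-0.0003,"y":0.0046,"z":0,"yaw":0.18},{"x":-0.0006,"y":0.0092,"z":0,"yaw":0.36},{"x":-0.0011,"y":0.0138,"z":0,"yaw":0.54},{"x":-0.0011,"y":0.0138,"z":0,"yaw":0.54}]' -; python3 -c "
from h import *
f=cams.grab_frame('wrist');cv2.imwrite('pics/w2.png',f)"
```

```text
t: 3.95
ee_pos: [0.4985, -0.1397, 0.0843]
eef_rot: [-0.527, -3.097, 0.001]
ft_force: [0.3, -1.7, -0.3]
width: 0.0399
gripper_force: 1.2
```

View pics/w2.png

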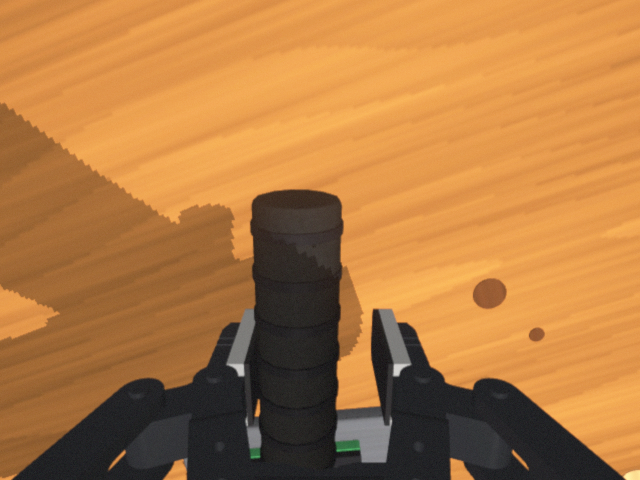

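The left finger (inner edge near column 255) is against the grip, with a gap on the right, so the push is working as planned.

```bash
python3 -m crank '[{"x":-0.0003,"y":0.0046,"z":0,"yaw":0.18},{"x":-0.0006,"y":0.0092,"z":0,"yaw":0.36},{"x":-0.0006,"y":0.0092,"z":0,"yaw":0.36}]' -
```

```text
t: 4.3
ee_pos: [0.5022, -0.1311, 0.0843]
eef_rot: [-0.604, -3.083, 0.0]
ft_force: [0.6, -2.8, 1.1]
width: 0.0402
gripper_force: 1.2
```

```bash
python3 -m crank '[{"x":-0.0003,"y":0.0046,"z":0,"yaw":0.18},{"x":-0.0006,"y":0.0092,"z":0,"yaw":0.36},{"x":-0.0006,"y":0.0092,"z":0,"yaw":0.36}]' -
```

```text
t: 4.6
ee_pos: [0.5063, -0.1228, 0.0843]
eef_rot: [-0.681, -3.067, 0.0]
ft_force: [0.3, -2.2, -0.1]
width: 0.0401
gripper_force: 1.2
```

Force is still about 2–3 N, so the nut is still running down. I'll keep going in steps.

```bash
python3 -m crank '[{"x":-0.0003,"y":0.0046,"z":0,"yaw":0.18},{"x":-0.0006,"y":0.0092,"z":0,"yaw":0.36},{"x":-0.0006,"y":0.0092,"z":0,"yaw":0.36}]' -
```

```text
t: 4.9
ee_pos: [0.5107, -0.1146, 0.0843]
eef_rot: [-0.758, -3.049, 0.0]
ft_force: [-0.1, -3.6, 0.2]
width: 0.0399
gripper_force: 1.2
```

```bash
python3 -m crank '[{"x":-0.0003,"y":0.0046,"z":0,"yaw":0.18},{"x":-0.0006,"y":0.0092,"z":0,"yaw":0.36},{"x":-0.0006,"y":0.0092,"z":0,"yaw":0.36}]' -
```

```text
t: 5.2
ee_pos: [0.5149, -0.1079, 0.0843]
eef_rot: [-0.833, -3.028, 0.003]
ft_force: [-0.3, -8.8, 0.1]
width: 0.0402
gripper_force: 3.7
```

```bash
python3 -m crank '[{"x":-0.0003,"y":0.0046,"z":0,"yaw":0.18},{"x":-0.0006,"y":0.0092,"z":0,"yaw":0.36},{"x":-0.0006,"y":0.0092,"z":0,"yaw":0.36}]' -
```

```text
t: 5.5
ee_pos: [0.5196, -0.1012, 0.0842]
eef_rot: [-0.909, -3.005, 0.005]
ft_force: [-1.3, -12.9, 1.2]
width: 0.0402
gripper_force: 5.2
```

```bash
python3 -m crank '[{"x":-0.0003,"y":0.0046,"z":0,"yaw":0.18},{"x":-0.0006,"y":0.0092,"z":0,"yaw":0.36},{"x":-0.0006,"y":0.0092,"z":0,"yaw":0.36}]' -; python3 -c "
from h import *
f=cams.grab_frame('side');cv2.imwrite('pics/s3.png',cv2.resize(f[150:270,300:460],(800,600),interpolation=cv2.INTER_CUBIC))"
```

```text
t: 5.8
ee_pos: [0.5253, -0.0936, 0.0841]
eef_rot: [-0.984, -2.981, 0.005]
ft_force: [-1.0, -11.1, 1.2]
width: 0.0398
gripper_force: 4.3
```

View pics/s3.png

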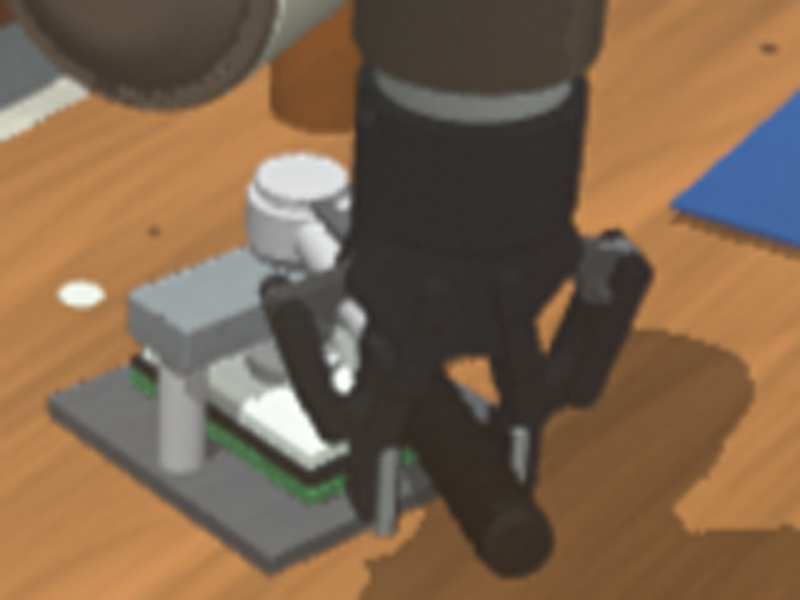

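The side crop shows the handle held by the finger and the pointer only partly visible at the head near (335,215). The force has fallen from 12.9 to 11.1 N, so the handle is just breaking over.

```bash
python3 -m crank '[{"x":-0.0003,"y":0.0046,"z":0,"yaw":0.18},{"x":-0.0006,"y":0.0092,"z":0,"yaw":0.36},{"x":-0.0006,"y":0.0092,"z":0,"yaw":0.36}]' -
```

```text
t: 6.15
ee_pos: [0.5315, -0.0863, 0.0841]
eef_rot: [-1.059, -2.956, 0.004]
ft_force: [-1.3, -8.0, 0.3]
width: 0.04
gripper_force: 3.5
```

```bash
python3 -m crank '[{"x":-0.0001,"y":0.003,"z":0,"yaw":0.1},{"x":-0.0001,"y":0.003,"z":0,"yaw":0.1},{"x":-0.0001,"y":0.003,"z":0,"yaw":0.1}]' -; python3 -c "
from h import *
f=cams.grab_frame('scene');cv2.imwrite('pics/c4.png',cv2.resize(f[220:370,110:310],(800,600),interpolation=cv2.INTER_CUBIC))"
```

```text
t: 6.45
ee_pos: [0.5333, -0.0841, 0.0842]
eef_rot: [-1.08, -2.948, 0.004]
ft_force: [-0.3, -8.8, 0.3]
width: 0.0396
gripper_force: 3.3
```

View pics/c4.png

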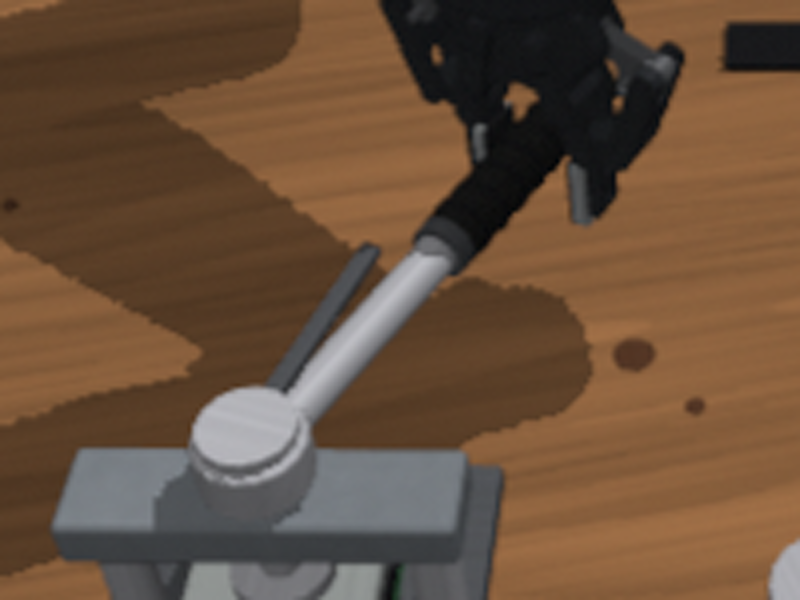

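The handle has clearly broken away from the pointer: the pointer tip is at crop (371,250) and the tube meets the grip at (435,248). I'll check the angle.

Run:
```python
from h import *
c=cams.get_calibration("scene");P=lambda u,v,z:ray(c,(110+u/4,220+v/4),z)[:2]
n=np.array([.672,-.207])
def a(p,q):d=p-q;return np.arctan2(d[1],-d[0])
p,p0=P(371,250,.124),P(280,383,.124);t,t0=P(440,250,.112),P(305,408,.112)
print(p,t,"about nut",a(p,n),a(t,n),"lines",a(p,p0),a(t,t0))
```

```text
[ 0.58911201 -0.15749176] [ 0.58297724 -0.13082992] about nut 0.5384251199219132 0.7077505237003725 lines 0.5469177369359391 0.6718377850490563
```

```bash
python3 -m crank '[{"x":-0.0001,"y":0.004,"z":0,"yaw":0.15},{"x":-0.0001,"y":0.004,"z":0,"yaw":0.15},{"x":-0.0001,"y":0.004,"z":0,"yaw":0.15}]' -
```

```text
t: 6.8
ee_pos: [0.536, -0.0809, 0.0841]
eef_rot: [-1.11, -2.937, 0.003]
ft_force: [-1.3, -7.5, 0.7]
width: 0.0401
gripper_force: 2.9
```

```bash
python3 -m crank '[{"x":0,"y":-0.006,"z":0,"yaw":-0.25},{"x":0,"y":-0.012,"z":0,"yaw":-0.5},{"x":-0.0003,"y":-0.018,"z":0,"yaw":-0.7},{"x":-0.001,"y":-0.024,"z":0,"yaw":-0.95},{"x":-0.0015,"y":-0.030,"z":0,"yaw":-1.2},{"x":-0.0023,"y":-0.037,"z":0,"yaw":-1.43},{"x":-0.0023,"y":-0.037,"z":0,"yaw":-1.43},{"x":-0.0023,"y":-0.037,"z":0,"yaw":-1.43}]' -
python3 -c "
from h import *
f=cams.grab_frame('scene');cv2.imwrite('pics/c5.png',cv2.resize(f[220:370,110:310],(800,600),interpolation=cv2.INTER_CUBIC))"
```

```text
t: 7.6
ee_pos: [0.5132, -0.1091, 0.0841]
eef_rot: [-0.815, -3.032, 0.001]
ft_force: [-1.5, -4.7, 0.3]
width: 0.0401
gripper_force: 2.4
```

View pics/c5.png

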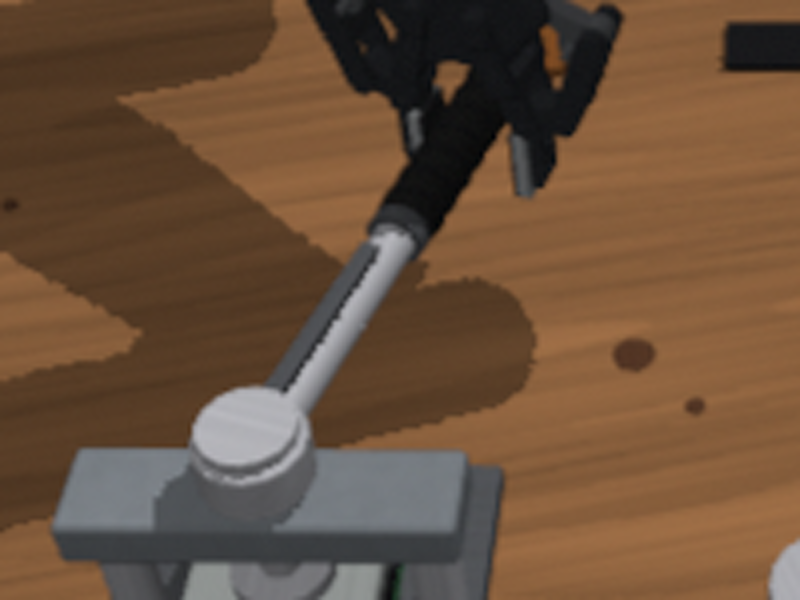

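The handle is nearly in line again: its tube now lies beside the pointer (tip near (370,250)). The left finger still carries 4.7 N, so I'll back off a little more, then open and lift.

```bash
python3 -m crank '[{"x":0,"y":-0.003,"z":0,"yaw":-0.1},{"x":0,"y":-0.007,"z":0,"yaw":-0.25},{"x":0,"y":-0.007,"z":0,"yaw":-0.25}]' -
```

```text
t: 7.95
ee_pos: [0.5113, -0.1145, 0.0845]
eef_rot: [0.76, 3.047, 0.001]
ft_force: [0.2, -1.4, 0.1]
width: 0.0398
gripper_force: 0.0
```

Grip force is 0, so the fingers are free.

```bash
python3 -m crank '[{"x":0,"y":0,"z":0,"yaw":0},{"x":0,"y":0,"z":0,"yaw":0},{"x":0,"y":0,"z":0,"yaw":0},{"x":0,"y":0,"z":0,"yaw":0},{"x":0,"y":0,"z":-0.02,"yaw":0},{"x":0,"y":0,"z":-0.05,"yaw":0},{"x":0,"y":0,"z":-0.09,"yaw":0},{"x":0,"y":0,"z":-0.13,"yaw":0},{"x":0.03,"y":0,"z":-0.15,"yaw":0},{"x":0.06,"y":0,"z":-0.15,"yaw":0},{"x":0.06,"y":0,"z":-0.15,"yaw":0}]' 0.0854
python3 -c "
from h import *
f=cams.grab_frame('scene');cv2.imwrite('pics/c6.png',f)"
```

```text
t: 9.05
ee_pos: [0.4554, -0.0857, 0.2353]
eef_rot: [0.76, 3.047, 0.002]
ft_force: [0.4, 0.2, 0.0]
width: 0.0857
gripper_force: 0.0
```

View pics/c6.png

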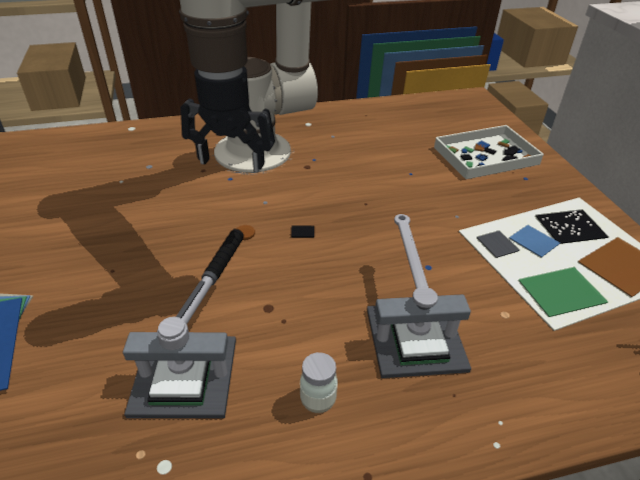

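The wrench handle, from (238,233) to the nut at (173,328), is back in line with the pointer. The spanner at (402,218) hasn't moved and the arm is clear, so I'll hand the job in.

```bash
python3 -c "
from station import order
print(order.job_done())"
```

```text
the job is handed in; nothing more can be done
None
```

The job is handed in (no verdict came back): I tightened the nut to its stop and broke the click wrench over to roughly 0.15 rad by my estimate (limit 0.26); the handle sprang back into line, and the plain spanner looks unmoved.

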